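Unmask a primed trim panel and hook its second lamp unit home

ROBOT

A 7-joint arm with a two-finger parallel gripper is mounted at the origin on the work surface. World frame = base frame: x ahead of the robot, y to its left, z up, the work surface at z = 0. Lengths are in mm, angles in degrees, forces in N, time in s.
With the tool pointing down it reaches from about 350 to 900 mm from the base axis. Payload 19.9 kg.
Tool frame: the origin (TCP) lies between the finger pads; the fingertips stand bot.tip_reach ahead of it and the grasp point (between the pads) lies 8 mm behind it (bot.tip_reach is the distance from the TCP to the fingertips, in mm); z points along the fingers, y is the line along which they close (so a half turn about z gives the same grasp; the last joint's range is limited). The gripper opens to 85 mm and grips with 20 to 120 N. Pads are 22 mm wide; open, the fingers measure 114 mm over their backs; the gripper's body (76 mm by 85 mm) begins 54 mm behind the grasp point. The pads swing forward as they close: fully open they stand 13 mm farther back than shut.
Start: joints at [-2.378, 23.915, -0.59, 92.452, 0.269, 63.638, -3.037], TCP at [624.982, 0.003, 242.26] pointing down, gripper open.
Joint ranges: [-161.28, 161.28], [-22.2, 115.67], [-73.04, 71.86], [3.21, 147.25], [-68.34, 248.33], [10.77, 114.83], [-161.83, 161.83]. Speed limits (degrees/s): [108.29, 108.29, 136.94, 136.94, 172.46, 172.46, 172.46].

INTERFACE

Orientations are given as [roll, pitch, yaw] about the fixed x, y, z axes, in that order (R = Rz(yaw) Ry(pitch) Rx(roll)).
In Python, from cell import bot gives the robot as it stands. Calls block until the motion is done:
- bot.move_pose(position, orientation): joint-space move of the TCP to a pose.
- bot.move_straight(position, orientation=None, velocity=150): straight line of the TCP; orientation=None keeps the orientation; velocity is the mean speed in mm/s.
- bot.movej(angles): joint-space move.
- bot.set_gripper(opening, grasp_force=None): finger opening in mm; grasp_force is the grip in N (None keeps the last); returns when the fingers have stopped.
- bot.wait(seconds).
- bot.inverse_kinematics(position, orientation): joint angles nearest the present ones, or None.
- bot.get_obs(): the state.
- bot.read_camera(name): name is "scene" or "side" or "wrist"; returns the picture (480x640x3 uint8, red, green, blue); there is no depth.
- bot.camera_model(name): a dict with "camera_matrix" (3x3 intrinsics, pixels), "cam_to_world" (4x4, takes a point from camera to world coordinates). Camera axes: x right, y up, looking along -z (the intrinsics and any distortion apply to the point x, -y, -z); pixel columns grow to the right and rows downward; lengths in mm; the calibration is good to about 2 mm. A picture is of the moment at which its call begins: read the wrist's pose just before it. camera_model takes no time and is no camera call; for the wrist camera it gives the pose at the moment of the call.
A pose or a line that the arm cannot do raises bot.IKError and nothing moves.
- bot.job_done(): hands the job in; it is judged then, once.
Trained networks look in the newest picture that a camera, given by its name, has taken for a name from the list of things; names that differ only in an ending like _2 or _b are one class to them, and where a whole thing is asked for, a point or a joint stands for the part that bears it (a point fixed in the world has none). Each returns a list of dicts, best first, with "score" (0 to 1); they miss things now and then, are a little off and sometimes report something else, mostly with a low value. They report only what shows in the picture. A call takes as long as a camera call.
- bot.look_for(camera, query): "box" ([left, top, width, height] in pixels, round what is visible of it).
The state is a dict: "time": time; "joint_pos": joint angles; "joint_vel": joint speeds; "joint_torque": joint torques, N m; "eef_pos": TCP position; "tcp_rot": TCP orientation; "wrist_force": force on the tool from outside, world axes, zero at the start; "wrist_torque": the same for the moment, N m; "opening": finger opening in mm; "grip_force": force on a finger pad.
Only numpy, scipy, OpenCV 4.12 (cv2) and the standard library are available. Lean on these libraries where they do the work, as an engineer would, in place of code of your own. Each camera call takes 0.05 s, during which the arm holds its last target. There are 200 camera calls.

TASK

The primed trim panel on the cups has one lamp unit fitted and a masking plug in its other opening: pull the plug out and put it in the steel tray. Then take the loose lamp unit from the tray and fit it in the freed opening lens up, hooking its lug end under the edge first and rocking the other end down until the flange lies flat on the panel all round. Leave the tape roll and the sanding block where they are.

Things in the scene. Friction and masses are not known exactly. Their poses are not given: they have to be found in the camera images.
- panel: Fixed light-grey trim panel, a hollow shell 360 (x) x 140 (y) mm, level on two upturned cups. Origin on the table below its centre; x runs along its length (roughly across the table), z up. Its flat top face is 115 mm above the origin and 4 mm thick, hollow below; skirt 50 mm deep. Two like openings through the face, 94 (x) by 50.6 (y) mm each, are centred at x = +90 and -90 mm, y = 0.
- opening_a (a point): Centre of the opening at panel x = +90 mm, at the level of the top face; axes as the panel's.
- opening_b (a point): Centre of the opening at panel x = -90 mm, at the level of the top face; axes as the panel's.
- fitted_lamp: Lamp unit of the same make as the loose one, already fixed in one of the two openings (either one); it does not move. Origin at the centre of the underside of its flange, on the panel's face; the flange and lens stand 28 mm above the face.
- plug: Loose grey masking plug, about 0.12 kg, set in the opening that has no lamp, held by its weight alone; lifts straight out. Origin at the centre of its underside, x along its length, z up. Body 88 x 45.6 mm, z = 0 to 12; flange 104 x 62 mm, z = 12 to 16 (rests on the face); on top an upright grip fin 60 long (x) by 12 mm thick (y), z = 16 to 48.
- tray: Fixed open steel parts tray, 300 (x) x 190 (y) x 28 mm, walls and floor 4 mm thick, with one cross wall of full height at x = 0 that makes two equal halves. Origin at the centre of its underside. The loose lamp unit lies in the half at -x, the half at +x is empty.
- lamp: Loose lamp unit, about 0.22 kg, lying lens up in the tray: black housing and flange, frosted white lens. Origin at the centre of its underside, x along its length to the lug end, z up. Housing 90 x 48 mm, straight from z = 24 to 16, then tapering to x = -37..43, y = -20..20 at z = 0. Flange 104 x 62 mm, z = 24 to 28. Lens 72 (x) x 40 (y) mm, z = 28 to 52, centre x = -8.
- lamp_lens (a point): Centre of the top of the loose lamp's lens (lamp x = -8, z = 52 mm; the lens lies 8 mm off centre, away from the lug), axes as the lamp's. The lens has upright sides 24 mm high and 40 mm apart (lamp y): the place to grip.
- lamp_lug (a point): Tip of the loose lamp's rigid lug (lamp x = 54, z = 14 mm): 24 mm wide, x = 45 to 54, z = 12 to 16, so 8 mm below the flange. With it the housing is 99 mm long, too long to drop in level: lug end down by 10 to 20 degrees, lug under a short edge of the opening, pushed to that end, then rocked down. Either short edge will do, both are alike. Play when flat: 4 mm along, 2.6 mm across.
- lamp_seat (a point): Centre of the underside of the loose lamp's flange (lamp x = 0, y = 0, z = 24 mm), axes as the lamp's; it meets the opening's centre when the lamp is home.
- tape: Bystander: loose roll of masking tape lying flat on the table, 110 mm across, 36 mm high. Origin at the centre of its underside.
- sanding_block: Bystander: loose rubber and cork sanding block, 120 x 65 x 32 mm. Origin at the centre of its underside.

How it is judged:
By the outcome, as a careful person would: the job done as asked, in the order asked, and still so for the second after the job is handed in, with the robot touching nothing.
It also fails if it takes over 51 s, if anything falls off the work surface, if the arm or the gripper's body presses on something with over 40 N, if the wrist force passes 120 N, or if a joint passes its speed limit or range.

## Working session

There is one attempt and no reset: what is moved stays moved. The work goes in short steps, each a Python script; the robot and the scene stay as the last script left them, time stands still between calls to the robot, and variables do not carry over. Pictures are saved under pics/ and viewed, at most 13 in all, crops included, and the job is handed in when it is done.

```bash
ls; mkdir -p pics
python3 - <<'E'
from cell import bot
import cv2,numpy as np
o=bot.get_obs();print(o['time'],o['eef_pos'],o['tcp_rot'],bot.tip_reach,o['opening'])
np.set_printoptions(precision=3,suppress=True)
ims=[]
for c in ["scene","side","wrist"]:
    im=bot.read_camera(c);cv2.imwrite(f'pics/{c}0.png',im[:,:,::-1]);m=bot.camera_model(c)
    print(c,m.keys(),m['camera_matrix'],m['cam_to_world'])
    for q in ["panel","plug","lamp","fitted_lamp","tray","lamp_lens","lamp_lug"]:
        r=bot.look_for(c,q);print(q,[(d['score'],np.round(d['box'])) for d in r[:3]])
print(bot.get_obs()['time'])
E
```

```text
pics
0.0 [6.24676034e+02 2.69523888e-03 2.41660840e+02] [-1.79930839e+02  5.35488021e-03  9.00010892e+01] 11.0 85.24255486173904
scene dict_keys(['camera_matrix', 'cam_to_world']) [[575.366   0.    316.137]
 [  0.    575.366 253.12 ]
 [  0.      0.      1.   ]] [[  -0.714   -0.435    0.548 1102.11 ]
 [   0.7     -0.462    0.545  624.175]
 [   0.016    0.772    0.635  811.859]
 [   0.       0.       0.       1.   ]]
panel [(0.92, array([234., 235., 203., 160.]))]
plug [(0.85, array([264., 251.,  61.,  44.]))]
lamp [(0.97, array([198., 208.,  49.,  32.]))]
fitted_lamp [(0.66, array([334., 289.,  76.,  58.]))]
tray [(0.62, array([113., 189., 157., 106.]))]
lamp_lens []
lamp_lug [(0.8, array([199., 202.,  46.,  35.])), (0.71, array([334., 240.,  63.,  47.]))]
side dict_keys(['camera_matrix', 'cam_to_world']) [[476.786   0.    318.367]
 [  0.    476.786 242.857]
 [  0.      0.      1.   ]] [[ -0.786   0.319  -0.53  -35.911]
 [ -0.619  -0.411   0.669 665.013]
 [ -0.004   0.854   0.521 613.1  ]
 [  0.      0.      0.      1.   ]]
panel [(0.84, array([151., 204., 180., 127.]))]
plug [(0.65, 
[... 251 characters left out ...]
., 201.,  33.,  31.]))]
lamp_lug [(0.59, array([368., 202.,  30.,  32.]))]
wrist dict_keys(['camera_matrix', 'cam_to_world']) [[342.231   0.    316.302]
 [  0.    342.231 238.853]
 [  0.      0.      1.   ]] [[  1.      0.001  -0.    624.742]
 [ -0.001   0.952   0.306  78.309]
 [  0.001  -0.306   0.952 374.052]
 [  0.      0.      0.      1.   ]]
panel [(0.83, array([111.,   0., 234., 300.]))]
plug [(0.85, array([190., 110., 103., 145.]))]
lamp [(0.56, array([200., 378.,  44.,  50.]))]
fitted_lamp []
tray [(0.82, array([205., 340., 188.,  84.])), (0.16, array([112.,   0., 234., 299.]))]
lamp_lens [(0.63, array([200., 379.,  43.,  51.]))]
lamp_lug [(0.62, array([202., 376.,  44.,  52.]))]
1.2
```

View pics/scene0.png

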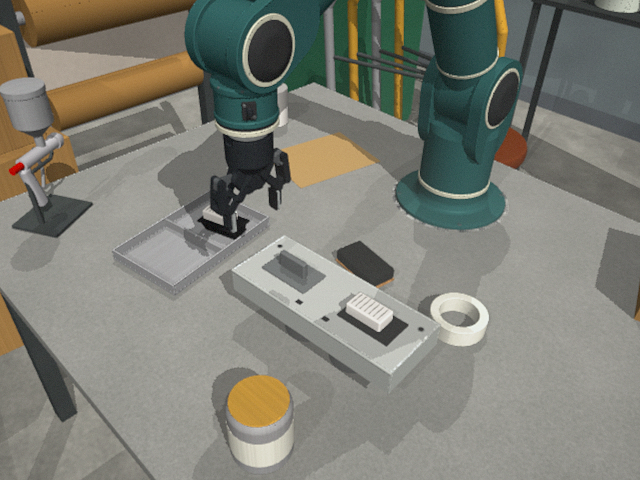

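View pics/wrist0.png

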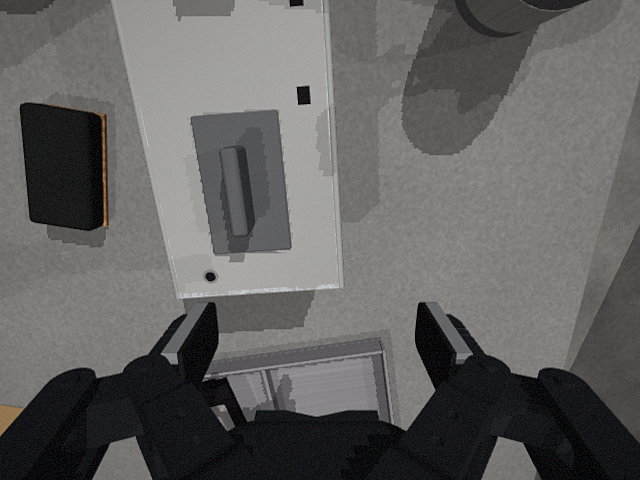

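The scene camera shows the plug in the far opening (290,265), the fitted lamp nearer (370,315), and the tray at (190,240) with the lamp partly under the gripper. The wrist view shows the plug flange clearly, with corners at about (190,117), (277,110), (291,249) and (214,255).

```bash
cat > h.py <<'E'
import numpy as np,cv2,time
from cell import bot
np.set_printoptions(precision=2,suppress=True)
def ray(m,uv,z):
    """pixels -> world points on the plane at height z"""
    uv=np.atleast_2d(np.asarray(uv,float)); K=m['camera_matrix'];T=m['cam_to_world']
    d=np.c_[(uv[:,0]-K[0,2])/K[0,0],-(uv[:,1]-K[1,2])/K[1,1],-np.ones(len(uv))]@T[:3,:3].T
    return T[:3,3]+d*((z-T[2,3])/d[:,2])[:,None]
def st(t=''):
    o=bot.get_obs();print(t,'t%.2f'%o['time'],o['eef_pos'],o['tcp_rot'],'op%.1f g%.0f'%(o['opening'],o['grip_force']),'F',o['wrist_force'],'M',o['wrist_torque']);return o
E
python3 - <<'E'
from h import *
m=bot.camera_model('wrist')
p=ray(m,[[190,117],[277,110],[291,249],[214,255]],119);print(p,p.mean(0),np.linalg.norm(p-np.roll(p,-1,0),axis=1))
print('panel near corners',ray(m,[[178,298],[343,288],[327,0],[114,0]],115))
print('tray',ray(m,[[210,355],[383,340]],28), ray(m,[[222,403]],56))
s=bot.camera_model('scene')
print('scene lamp',ray(s,[[222,218]],50),'tray corners',ray(s,[[114,250],[176,294],[270,228]],28))
print('plug fin top',ray(s,[[279,251],[306,265]],151-4), 'fitted lens',ray(s,[[371,310]],143))
E
```

```text
[[536.2   86.28 119.  ]
 [597.46  90.85 119.  ]
 [604.83 -12.08 119.  ]
 [543.53 -17.09 119.  ]] [570.5   36.99 119.  ] [ 61.43 103.2   61.51 103.63]
panel near corners [[508.4  -57.15 115.  ]
 [647.06 -48.02 115.  ]
 [631.89 157.96 115.  ]
 [493.61 158.02 115.  ]]
tray [[ 498.07 -178.24   28.  ]
 [ 703.07 -157.7    28.  ]] [[ 515.91 -222.79   56.  ]]
scene lamp [[ 511.77 -263.42   50.  ]] tray corners [[ 733.65 -353.21   28.  ]
 [ 714.75 -147.23   28.  ]
 [ 439.22 -184.3    28.  ]]
plug fin top [[573.61   2.52 147.  ]
 [564.84  64.77 147.  ]] fitted lens [[562.29 216.44 143.  ]]
```

Run:
```python
from h import *
bot.move_pose([575,-270,300],[180,0,90]); st()
m=bot.camera_model('wrist');im=bot.read_camera('wrist');cv2.imwrite('pics/w1.png',im[:,:,::-1])
np.savez('m1.npz',**m);st()
```

```text
t2.28 [ 575.69 -268.15  299.63] [-179.99   -0.06   90.12] op85.1 g0 F [-0.68  0.3  -0.73] M [ 0.01 -0.01 -0.03]
 t2.33 [ 575.77 -267.95  299.58] [-179.98   -0.05   90.15] op85.2 g0 F [0.42 0.08 0.01] M [-0.04  0.01 -0.01]
```

View pics/w1.png

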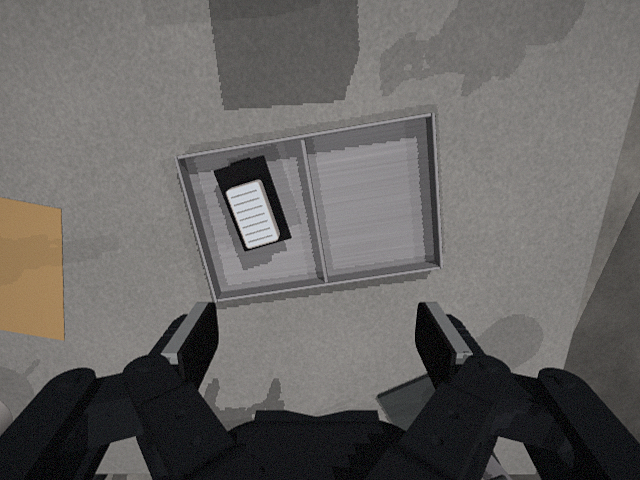

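The tray shows with corners at about (179,157), (434,115), (440,268) and (217,300), and the right half is empty. The lamp flange corners are about (214,171), (265,156), (291,238) and (243,251). The lens sits toward the lower end, so the lug points up in the image.

Run:
```python
from h import *
m=np.load('m1.npz');im=cv2.imread('pics/w1.png')
p=ray(m,[[214,171],[265,156],[291,238],[243,251]],32);print(p,p.mean(0),np.linalg.norm(p-np.roll(p,-1,0),axis=1))
t=ray(m,[[179,157],[434,115],[440,268],[217,300]],28);print(t,t.mean(0),np.linalg.norm(t-np.roll(t,-1,0),axis=1))
g=cv2.cvtColor(im,cv2.COLOR_BGR2GRAY)[140:270,195:310]
w=((g>150)*255).astype('uint8');w=cv2.morphologyEx(w,cv2.MORPH_CLOSE,np.ones((5,5)))
c=max(cv2.findContours(w,0,2)[0],key=cv2.contourArea)+[195,140]
q=ray(m,c[:,0],56)[:,:2].astype('float32');print('lens',cv2.minAreaRect(q))
cv2.imwrite('pics/w1c.png',cv2.resize(im[140:270,195:310],None,fx=4.5,fy=4.5,interpolation=cv2.INTER_CUBIC))
for v in [p[0]-p[3],p[1]-p[2]]: print(np.degrees(np.arctan2(v[1],v[0])))
```

```text
[[ 457.66 -236.03   32.  ]
 [ 517.17 -219.1    32.  ]
 [ 544.67 -316.93   32.  ]
 [ 484.81 -333.91   32.  ]] [ 501.08 -276.49   32.  ] [ 61.87 101.62  62.22 101.58]
[[ 417.68 -220.65   28.  ]
 [ 706.05 -174.81   28.  ]
 [ 733.18 -358.03   28.  ]
 [ 445.4  -403.73   28.  ]] [ 575.58 -289.3    28.  ] [292.   185.22 291.38 185.17]
lens ((504.1878967285156, -282.21441650390625), (40.524070739746094, 70.62732696533203), 16.46436309814453)
105.5042343709323
105.70207030157358
```

View pics/w1c.png

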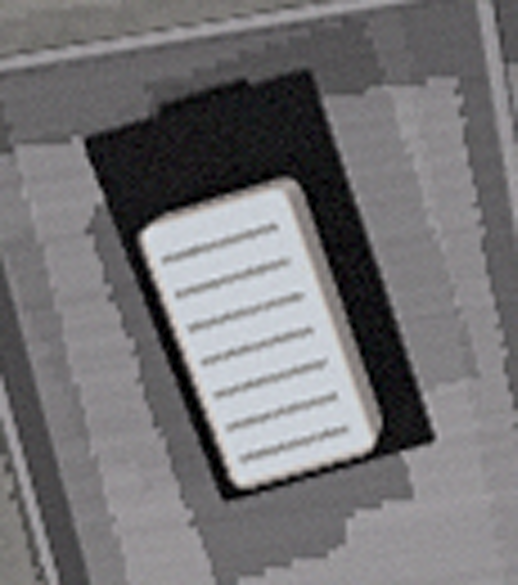

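The lens is centred near (504,-283) and the flange estimate agrees to within 2 mm. The lug is at the upper edge in the image and the lamp yaw is about 106°. Next I'll move the plug.

Run:
```python
from h import *
bot.set_gripper(50,40)
bot.move_pose([570.5,37,185],[180,0,94.1])
bot.move_straight([570.5,37,133.5],velocity=120); st('down')
bot.set_gripper(0,40); o=st('grip')
assert 8<o['opening']<18
bot.move_straight([570.5,37,195],velocity=150); st('lift')
bot.move_pose([649.5,-277.5,150],[180,0,99])
bot.move_straight([649.5,-277.5,36.5],velocity=150); st('place')
bot.set_gripper(50)
bot.move_straight([649.5,-277.5,140],velocity=300)
bot.move_pose([560,-300,240],[180,0,98]);bot.wait(.1)
m=bot.camera_model('wrist');im=bot.read_camera('wrist');cv2.imwrite('pics/w2.png',im[:,:,::-1])
np.savez('m2.npz',**m);st('end')
```

```text
down t4.60 [570.87  36.63 133.96] [179.98   0.    94.06] op50.2 g0 F [-0.09 -0.75 -0.47] M [ 0.05  0.03 -0.02]
grip t5.03 [570.9   37.02 134.21] [179.94  -0.    94.1 ] op11.2 g40 F [-0.41  0.07  7.69] M [-0.04  0.32 -0.05]
lift t5.58 [570.16  36.98 194.38] [-179.97    0.     94.1 ] op11.5 g39 F [ 0.08 -0.75 -0.44] M [-0.02  0.02 -0.04]
place t7.73 [ 649.78 -277.35   36.72] [179.97   0.01  99.02] op11.3 g40 F [-0.62  0.87 -0.7 ] M [-0.02 -0.05  0.  ]
end t9.43 [ 560.21 -299.22  238.29] [-179.89   -0.09   98.06] op50.0 g0 F [-0.94  0.38 -0.1 ] M [ 0.04 -0.02  0.05]
```

View pics/w2.png

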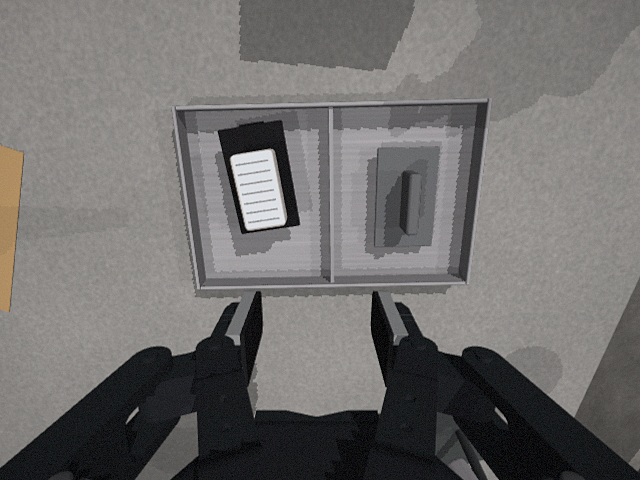

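The plug lies flat in the empty half and the lamp is untouched. I'll measure the opening before I pick up the lamp.

Run:
```python
from h import *
m=np.load('m2.npz');im=cv2.imread('pics/w2.png')
p=ray(m,[[218,131],[282,121],[299,226],[242,234]],32);print(p.mean(0),np.linalg.norm(p-np.roll(p,-1,0),axis=1))
for v in [p[0]-p[3],p[1]-p[2]]: print(np.degrees(np.arctan2(v[1],v[0])))
g=cv2.cvtColor(im,cv2.COLOR_BGR2GRAY)[110:245,205:310]
w=((g>165)*255).astype('uint8');w=cv2.morphologyEx(w,cv2.MORPH_CLOSE,np.ones((5,5)))
n,L,S,C=cv2.connectedComponentsWithStats(w);print(S)
c=max(cv2.findContours(w,0,2)[0],key=lambda c:cv2.contourArea(c) if abs(c[:,0].mean(0)-[53,78]).max()<25 else 0)+[205,110]
print('lens',cv2.minAreaRect(ray(m,c[:,0],56)[:,:2].astype('float32')))
bot.move_pose([572,-10,215],[180,0,94.1]);bot.wait(.1)
m=bot.camera_model('wrist');im=bot.read_camera('wrist');cv2.imwrite('pics/w3.png',im[:,:,::-1])
np.savez('m3.npz',**m);st('end')
```

```text
[ 501.14 -276.9    32.  ] [ 61.28 102.83  59.65 102.75]
106.93207620108838
106.02494478086699
[[    0     0   105   135 10455]
 [   97    32     2     2     3]
 [   26    40    55    80  3172]
 [   99    41     2     2     3]
 [  100    52     1     1     1]
 [  101    57     1     1     1]
 [  102    59     3     1     3]
 [   94   101    11    14   109]
 [    4   114    10     3    14]
 [   68   117    37    18   237]
 [   97   119     1     1     1]
 [    5   120    24    15   176]]
lens ((503.29150390625, -282.71441650390625), (38.860076904296875, 70.30980682373047), 16.720552444458008)
end t10.71 [572.21 -11.47 215.  ] [180.     0.02  93.99] op50.3 g0 F [-0.47 -0.61 -0.2 ] M [-0.06 -0.02 -0.03]
```

View pics/w3.png

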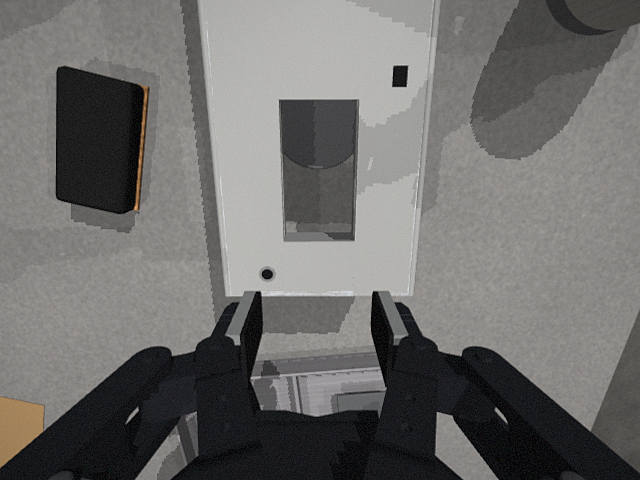

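Run:
```python
from h import *
m=np.load('m3.npz')
p=ray(m,[[279,99],[358.5,99],[355,241],[284,241]],115);print(p,p.mean(0),np.linalg.norm(p-np.roll(p,-1,0),axis=1))
for v in [p[0]-p[3],p[1]-p[2]]: print(np.degrees(np.arctan2(v[1],v[0])))
q=ray(m,[[200,10],[226,296],[409,296],[437,10]],115)
for v in [q[0]-q[1],q[3]-q[2]]: print(np.degrees(np.arctan2(v[1],v[0])))
print((q[1]+q[2])/2,np.linalg.norm(q[1]-q[2]))
bot.set_gripper(62,60)
bot.move_pose([503.5,-283.8,95],[180,0,106.4])
bot.move_straight([503.5,-283.8,44],velocity=120); st('down')
bot.set_gripper(0,60); o=st('grip')
assert 35<o['opening']<45
bot.move_straight([503.5,-283.8,150],velocity=200); st('lift')
```

```text
[[542.08  82.62 115.  ]
 [591.94  86.05 115.  ]
 [599.45  -7.63 115.  ]
 [548.96 -11.1  115.  ]] [570.6   37.49 115.  ] [49.98 93.99 50.61 93.97]
94.19810786640434
94.58305701126213
93.99718916528124
93.6428290329283
[575.83 -52.88 115.  ] 137.58047471972577
down t12.73 [ 503.9  -283.6    44.39] [179.99   0.01 106.43] op62.1 g0 F [-0.11 -0.29  0.26] M [ 0.04 -0.05 -0.06]
grip t13.07 [ 504.13 -284.02   45.13] [179.93   0.06 106.4 ] op39.1 g61 F [-0.76  0.89  7.26] M [ 0.21  0.22 -0.03]
lift t13.75 [ 503.03 -283.54  149.14] [-179.96   -0.04  106.4 ] op39.1 g60 F [-0.25 -0.23 -1.86] M [-0.01  0.   -0.01]
```

```bash
cat >> h.py <<'E'
C=np.array([570.6,37.4,115.]);YAW=94.1
U=np.array([np.cos(np.radians(YAW)),np.sin(np.radians(YAW)),0]);V=np.array([-U[1],U[0],0])
ZR=17.
def pose(ps,pz,th,lat=0):
    """TCP pose that puts the lamp seat at (ps,lat,pz) from the opening's centre, lug end down by th deg"""
    c,s=np.cos(np.radians(th)),np.sin(np.radians(th))
    return C+U*(ps-8*c+ZR*s)+V*lat+np.array([0,0,pz+8*s+ZR*c]),[180,th,YAW]
def F():
    f=np.mean([bot.get_obs()['wrist_force'] for _ in range(3)],0);return np.array([f@U,f@V,f[2]])
E
python3 - <<'E'
from h import *
bot.move_straight([503.5,-283.8,200],velocity=250)
bot.move_pose(*pose(-7,60,15))
bot.move_straight(*pose(-7,35,15),velocity=100);bot.wait(.15)
m=bot.camera_model('wrist');im=bot.read_camera('wrist');cv2.imwrite('pics/w4.png',im[:,:,::-1])
np.savez('m4.npz',**m);st('end');print(F(),pose(-7,35,15))
E
```

```text
end t15.92 [571.61  26.99 169.05] [179.95  14.99  94.07] op38.7 g61 F [ 0.5  -0.99 -0.78] M [ 0.37 -0.02  0.  ]
[-1.02 -0.42 -0.78] (array([571.34,  27.1 , 168.49]), [180, 15, 94.1])
```

View pics/w4.png

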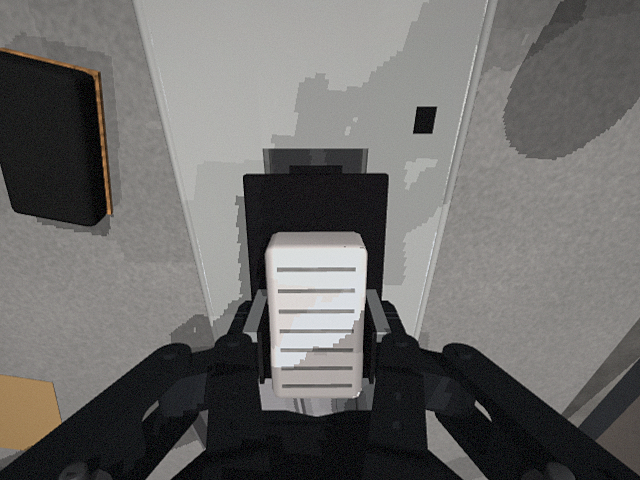

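The held lamp is centred on the opening. The opening edges are at columns 263.5–367.5, the flange at 245–388 and the lug at 290–342, so the lateral error is about 0.4 mm. Next I'll insert it and slide it in while monitoring the force.

Run:
```python
from h import *
L=.3
bot.move_straight(*pose(-7,15,15,L),velocity=60);bot.wait(.1);print('in',F())
bot.move_straight(*pose(0,15,15,L),velocity=30);bot.wait(.1);f0=F();print('s0',f0)
ps=0
while ps<8:
    ps+=1;bot.move_straight(*pose(ps,15,15,L),velocity=15);bot.wait(.05);f=F();print(ps,f)
    if abs(f[0]-f0[0])>5 or abs(f[2])>12: break
m=bot.camera_model('wrist');im=bot.read_camera('wrist');cv2.imwrite('pics/w5.png',im[:,:,::-1]);st('end');print(pose(ps,15,15,L))
```

```text
in [-0.66  0.64 -2.12]
s0 [ 0.59  0.13 -1.52]
1 [ 0.61  0.15 -1.65]
2 [ 0.5  -0.51 -1.92]
3 [-0.37 -0.05 -2.24]
4 [-0.62  0.18 -2.58]
5 [-5.41  0.57 -0.7 ]
end t18.53 [570.2   38.36 148.57] [-179.99   15.04   94.06] op38.9 g61 F [ 0.61 -5.38 -0.65] M [-0.97 -0.07 -0.05]
(array([570.18,  39.05, 148.49]), [180, 15, 94.1])
```

View pics/w5.png

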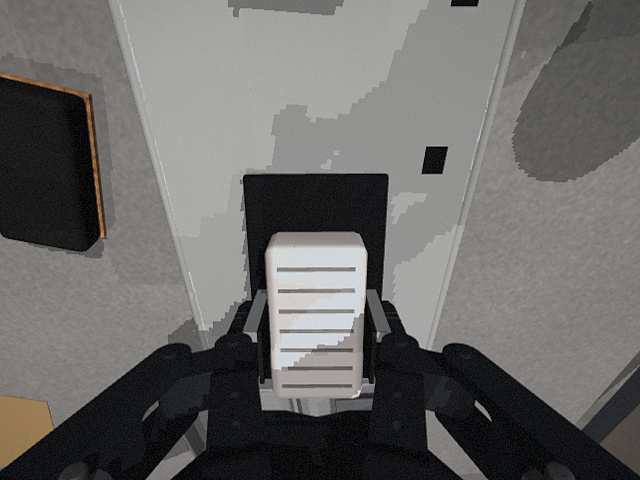

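Contact came at ps≈4.3 as predicted, and the flange end now covers the opening edge (row 174), so the lug is underneath. Next I'll rock the lamp down.

Run:
```python
from h import *
L=.3
bot.move_straight(*pose(1.5,15,15,L),velocity=30)
for th in [12,9,7,5,3.5,2,1,0]:
    pz=52*np.sin(np.radians(th))+1
    bot.move_straight(*pose(1.0,pz,th,L),velocity=25);bot.wait(.05);f=F();print(th,f)
    if np.abs(f).max()>20: print('STOP');break
else:
    for pz in [.5,0,-.5,-1]:
        bot.move_straight(*pose(1.0,pz,0,L),velocity=15);bot.wait(.05);f=F();print('pz',pz,f)
        if f[2]>8: break
st('end')
```

```text
12 [ 0.27  0.51 -1.25]
9 [ 0.27 -0.35 -1.38]
7 [ 0.32  0.25 -1.36]
5 [-0.13  0.12 -0.49]
3.5 [ 0.55 -0.51 -1.09]
2 [-0.3   0.33 -2.61]
1 [-0.43 -0.49 -1.01]
0 [ 0.37 -0.55 -1.44]
pz 0.5 [-0.34  0.12 -1.75]
pz 0 [1.31 1.83 2.61]
pz -0.5 [ 1.78  4.7  10.82]
end t22.18 [570.88  30.53 132.13] [179.98  -0.    94.11] op38.9 g62 F [-4.82  1.44 10.82] M [0.15 1.09 0.  ]
```

Run:
```python
from h import *
bot.set_gripper(60); st('rel')
p,o=pose(1,-.5,0,.3)
bot.move_straight(p+[0,0,40],velocity=120)
bot.move_pose(p+[0,-70,90],[180,0,94.1]);bot.wait(.1)
m=bot.camera_model('wrist');im=bot.read_camera('wrist');cv2.imwrite('pics/w6.png',im[:,:,::-1]);np.savez('m6.npz',**m)
s=bot.read_camera('side');cv2.imwrite('pics/s6.png',cv2.resize(s[150:350,120:360,::-1],None,fx=3,fy=3,interpolation=cv2.INTER_CUBIC));st('end')
```

```text
rel t22.52 [570.8   30.33 131.38] [-179.99    0.     94.1 ] op59.8 g0 F [0.49 0.39 0.44] M [-0.03 -0.04 -0.01]
end t23.63 [570.44 -38.53 220.5 ] [-179.91   -0.03   94.19] op60.4 g0 F [-0.24  0.35 -0.84] M [-0.02 -0.03  0.  ]
```

View pics/w6.png

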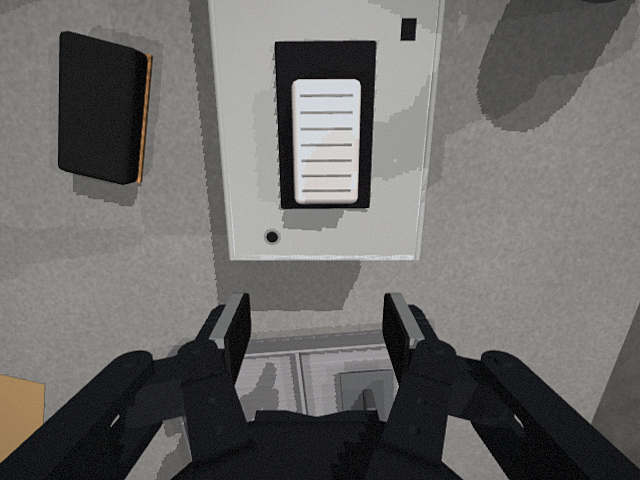

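View pics/s6.png

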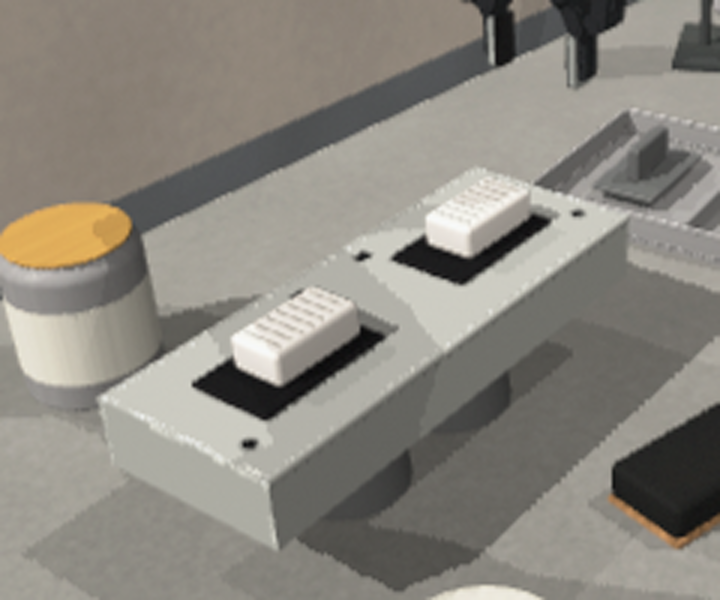

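Both views show the lamp lying flat like the fitted one: flange corners (276,42), (376,41), (370,207) and (282,209), and no gap visible. A light probing press on the lens with closed fingers will confirm it.

Run:
```python
from h import *
bot.set_gripper(0,40)
for ds,dl in [(-30,0),(-8,13),(-8,-13),(14,0)]:
    b=C+U*(1+ds)+V*dl
    bot.move_pose(b+[0,0,52],[180,0,94.1])
    bot.move_straight(b+[0,0,41],velocity=100);bot.wait(.05)
    z=41
    while z>36:
        z-=.5;bot.move_straight(b+[0,0,z],velocity=25);f=F()[2]
        if f>7: break
    print(ds,dl,z,f,bot.get_obs()['eef_pos'][2]-115)
    bot.move_straight(b+[0,0,52],velocity=150)
bot.move_pose(C+[0,-80,110],[180,0,94.1]);bot.wait(.1)
im=bot.read_camera('wrist');cv2.imwrite('pics/w7.png',im[:,:,::-1]);st('end')
```

```text
-30 0 38.5 11.003041509818464 39.08029800646338
-8 13 38.5 11.930741681971432 39.08730851758435
-8 -13 38.5 10.250768361804612 39.08986634867719
14 0 38.5 10.837349094865425 39.077595916997296
end t33.28 [570.3  -41.52 224.17] [-179.93   -0.03   94.19] op0.1 g0 F [-0.27  0.6   0.59] M [0.04 0.01 0.01]
```

View pics/w7.png

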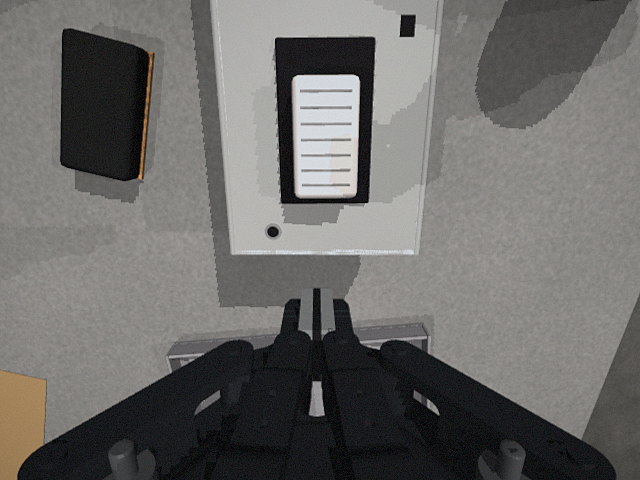

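The picture shows the lamp seated and unmoved. All four probe points read the same height, 39.08–39.09 mm, which is 28 mm for the lens plus the 11 mm tip reach, so the flange is flat all round.

```bash
python3 -c "
from cell import bot
print(bot.job_done())"
```

```text
the job is handed in; nothing more can be done
None
```

The plug is in the empty half of the steel tray, the loose lamp is fitted lens up and flat in the freed opening, and the job was handed in at about 33 s of the 51 s allowed; the tape roll and sanding block were not touched.

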